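# Move a hanging desk caddy to the rail by the backboard

## Robot

A 7-joint arm with a two-finger parallel gripper is mounted at the origin on a cart in front of the work surface, level with it; the furniture and walls round the work are solid. World frame = base frame: x ahead of the robot, y to its left, z up, the work surface at z = 0. Lengths are in mm, angles in rad, forces in N, time in s.
With the tool pointing down it reaches from about 425 to 1025 mm from the base axis. Payload 9.4 kg.
Tool frame: the origin (TCP) lies between the finger pads; the fingertips stand 11 mm ahead of it and the grasp point (between the pads) lies 8 mm behind it; z points along the fingers, y is the line along which they close (so a half turn about z gives the same grasp; the last joint's range is limited). The gripper opens to 93 mm and grips with 3 to 60 N. Pads are 15 mm wide; open, the fingers measure 128 mm over their backs; the gripper's body (75 mm by 188 mm) begins 65 mm behind the grasp point.
Start: joints at [1.238, 0.599, -0.003, 1.599, 0.002, 0.943, -0.08], TCP at [183.429, -701.411, 229.618] pointing down, gripper open.
Joint ranges: [-2.57, 2.57], [-0.35, 1.97], [-1.29, 1.29], [0.11, 2.56], [-1.05, 4.19], [0.11, 1.86], [-2.63, 2.63]. Speed limits (rad/s): [2.22, 2.22, 3.01, 3.01, 3.14, 3.14, 3.14].

## Interface

Orientations are given as a rotation vector (axis times angle).
In Python, from station import observe, capture, camera_info, job_done gives the robot as it stands.
- The arm moves only by the shell command python3 -m handwheel 'ROWS' [OPENING] [FORCE]. ROWS is JSON, a list of rows, each an object of numbers: "x", "y", "z": the shift along the tool's x, y, z in m; "twist": the turn about the tool's z in degrees. A call has 1 to 20 rows; each row shifts and turns the commanded pose from where the row before left it, along the tool's axes as they then stand; what a row does not reach is not made up. A row lasts 1/10 s, in which the tool goes at most 50 mm and 8.59 degrees, less where a joint would pass 70% of its speed; a pose out of reach is approached as far as the arm can. A call with a gripper value outside its range is refused whole. OPENING is the opening, from 0 (shut) to 1 (fully open), set as the call begins (- or left out, the last holds). The fingers move at their own pace and stop on an object; FORCE is the grip in N (left out, the last holds). Time passes only in rows, so rows that do not move let the fingers close. It gives the time, the measured TCP pose, the force, the opening and the grip force at its end, in the units of the state.
- observe(): the state, without advancing time (a new reading comes with each control period).
- capture(name): name is "scene" or "top" or "wrist"; returns the picture (384x512x3 uint8, blue, green, red); there is no depth.
- camera_info(name): a dict with "mtx" (3x3 intrinsics, pixels), "R" (3x3) and "t" (3): a world point X has camera coordinates R X + t; the wrist camera has in their place "T_tool_cam" (4x4, takes a point from camera to tool coordinates, whose origin is the TCP and whose axes are the flange's). Camera axes: x right, y down, z forward; pixel columns grow to the right and rows downward; lengths in mm; the calibration is good to about 2 mm. The wrist camera is an equidistant fisheye: a pixel r from the principal point sees the ray r / f radians off the axis. A picture is of the moment at which its call begins: read the wrist's pose just before it. camera_info takes no time and is no camera call.
- job_done(): hands the job in; it is judged then, once.
The state is a dict: "clock": time; "q": joint angles; "joint_vel": joint speeds; "tau": joint torques, N m; "tcp_pos": TCP position; "tcp_rot": TCP orientation; "ft_force": force on the tool from outside, world axes, zero at the start; "wrist_torque": the same for the moment, N m; "gripper_width": finger opening in mm; "finger_force": force on a finger pad.
Only numpy, scipy, OpenCV 4.12 (cv2) and the standard library are available. Lean on these libraries where they do the work, as an engineer would, in place of code of your own. Each camera call takes 0.05 s, during which the arm holds its last target. There are 200 camera calls.

## Task

Two caddies hang on the open rail; move the one next to the end stop onto the empty rail in front of the wooden backboard. Lift it over the end stop and off the rail's free end without dislodging its neighbour, stand it upright on the desk and let go so that you can take its grip the other way (the neighbour leaves no room for fingers on one pair of sides, the backboard on the other), then pass it over the other rail's end stop. Leave it hanging level and still on that rail, between the end stop and the bracket.

Things in the scene. Friction and masses are not known exactly. Their poses are not given: they have to be found in the camera images.
- caddy: the caddy to move: loose open white cup 36 x 36 x 66 mm, closed steel bail above, wooden grip block on top; 146 mm high, 0.11 to 0.22 kg, stands on its flat foot. Starts as the outer of two alike, next to the open rail's end stop. Origin: centre of the underside, z up, x along the rail as the rail's own x (within 0.03 rad). Hung flat on a rail, its origin is 58 mm above the desk.
- caddy_grip (a point): centre of the moving caddy's grip block, 128 mm above the caddy's origin. Block: z 110 to 146 mm, 28 mm in y (across the rail), 36 mm in x (along the rail). Axes as the caddy.
- caddy_bail (a point): middle of the underside of the bail's top bar, 102 mm above the caddy's origin; it rests on the rail. The bail is a closed window the rail passes through along x: 26 mm wide in y, open from z 66 mm (cup rim) to 102 mm; bars 20 mm deep in x, 36 mm wide over all. To pass an end stop, raise the caddy more than 14 and less than 26 mm from its hung height.
- neighbour: the caddy that stays, of the same shape, axes and origin; it hangs between the moving one and the open rail's bracket. The two grip blocks are about 1 to 10 mm apart, with about 10 mm of play along the rail in all: no finger fits between.
- open_rail: stand of the rail with two caddies, fixed. Origin: underside centre of its base plate (135 x 80 x 8 mm) on the desk, z up, x from the free end (-x, roughly towards the robot) to the bracket. Level bar 10 x 10 mm over y = 0, top face at z = 160 mm, from x -50 to +40 mm; bracket post x +40 to +52 mm, 26 mm wide, top z = 160 mm. Clear desk lies between and before the stands.
- open_stop (a point): top centre of the open rail's upturned end stop at x = -46 mm, z = 174 mm of its stand: 8 mm along the rail (x -50 to -42), 10 mm wide, 14 mm above the rail's top face. Axes as the stand.
- board_rail: stand of the empty rail, fixed: same base, bar, bracket, origin and axes as the open rail's stand, plus a wooden backboard along the +y side. A caddy hung here may stand from x = -24 to +22 mm. The two stands may be either way round, left or right; a computer screen stands behind both, its face about 0.70 m ahead of the robot base: keep the wrist clear of it.
- board_stop (a point): top centre of the empty rail's end stop, placed and sized as on the open rail. Axes as the stand.
- backboard (a point): middle of the top edge of the upright backboard's front face: face at y = +24 mm of the stand, board 12 mm thick, x -45 to +65 mm, top z = 215 mm. It leaves 10 mm behind a hung caddy's grip block (no room for a finger) and 6 mm behind its cup.
Not all that is in view belongs to the job. Leave any yellow look-alike of the caddy alone.

How it is judged:
By the outcome, as a careful person would: the job done as asked, in the order asked, and still so for the second after the job is handed in, with the robot touching nothing.
It also fails if it takes over 67 s, if anything falls off the work surface, if the arm or the gripper's body presses on something with over 40 N, if the wrist force passes 120 N, or if a joint passes its speed limit or range.

## Working session

There is one attempt and no reset: what is moved stays moved. The work goes in short steps, Python scripts to look and compute and a shell command to move; the robot and the scene stay as the last step left them, time stands still between calls to the robot, and variables do not carry over. Pictures are saved under pics/ and viewed, at most 12 in all, crops included, and the job is handed in when it is done.

```bash
ls; mkdir -p pics; python3 - <<'E'
from station import *
import cv2,numpy as np
s=observe();print({k:np.round(v,3).tolist() for k,v in s.items()})
a=capture("scene");b=capture("top")
cv2.imwrite("pics/s.png",a);cv2.imwrite("pics/t.png",b)
cv2.imwrite("pics/both.png",np.vstack([a,b])[:, :]) 
for n in("scene","top","wrist"):
  print(n,{k:np.round(v,3).tolist() for k,v in camera_info(n).items()})
E
```

```text
pics
{'clock': 0.0, 'q': [1.238, 0.6, -0.003, 1.6, 0.002, 0.943, -0.08], 'joint_vel': [0.002, 0.001, -0.0, 0.0, 0.001, -0.0, -0.001], 'tau': [-0.0, -76.509, 1.497, -25.235, -0.052, 0.017, 0.0], 'tcp_pos': [183.276, -700.961, 228.752], 'tcp_rot': [-3.114, -0.401, 0.001], 'ft_force': [0.25, -0.839, 0.319], 'wrist_torque': [-0.012, 0.032, -0.03], 'finger_force': 0.0, 'gripper_width': 92.797}
scene {'mtx': [[424.204, 0.0, 256.589], [0.0, 424.204, 185.048], [0.0, 0.0, 1.0]], 'R': [[-0.88, -0.474, -0.015], [-0.396, 0.753, -0.525], [0.261, -0.457, -0.851]], 't': [453.309, 315.243, 842.712]}
top {'mtx': [[467.462, 0.0, 258.54], [0.0, 467.462, 191.104], [0.0, 0.0, 1.0]], 'R': [[-0.031, -1.0, 0.006], [-0.977, 0.029, -0.21], [0.21, -0.012, -0.978]], 't': [-27.022, 546.777, 1039.583]}
wrist {'mtx': [[297.319, 0.0, 253.737], [0.0, 297.319, 192.772], [0.0, 0.0, 1.0]], 'T_tool_cam': [[-0.001, -0.958, -0.285, 79.1], [1.0, -0.001, 0.0, 0.163], [-0.0, -0.285, 0.958, -155.184], [0.0, 0.0, 0.0, 1.0]]}
```

View pics/s.png

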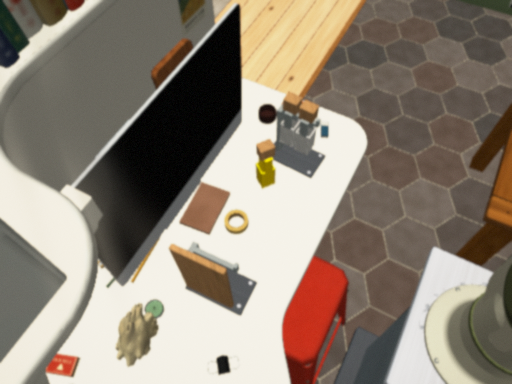

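View pics/t.png

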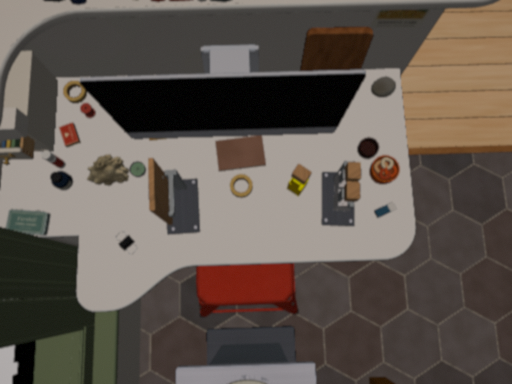

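The scene view shows the open rail with two caddies (grips at about 292,103 and 308,110), the yellow look-alike at (265,165) and the board rail at (215,275). In the top view, the grips are at (353,172) and (353,190), the open stand's plate is at (338,198), the board stand is at (180,205), and yellow is at (299,180). The outer caddy, nearest the robot and the free end, is the grip at (353,190).

```bash
cat > h.py <<'E'
from station import *
import cv2,numpy as np
from scipy.spatial.transform import Rotation as Ro
def ray(n,u,v,s=None):
    c=camera_info(n);K=c["mtx"]
    if n!="wrist":
        R=np.array(c["R"]);d=R.T@np.linalg.inv(K)@[u,v,1];return -R.T@np.array(c["t"]),d/np.linalg.norm(d)
    K=np.array(K);x=(u-K[0,2])/K[0,0];y=(v-K[1,2])/K[1,1];r=np.hypot(x,y)
    d=np.array([x/r*np.sin(r),y/r*np.sin(r),np.cos(r)]) if r>0 else np.array([0,0,1.])
    T=np.array(c["T_tool_cam"]);W=Ro.from_rotvec(s["tcp_rot"]).as_matrix()
    return W@T[:3,3]+s["tcp_pos"],W@T[:3,:3]@d
def onz(n,u,v,z,s=None):
    o,d=ray(n,u,v,s);return o+d*(z-o[2])/d[2]
def proj(n,X,s=None):
    c=camera_info(n);K=np.array(c["mtx"]);X=np.array(X,float)
    if n!="wrist":
        p=K@(np.array(c["R"])@X+c["t"]);return p[:2]/p[2]
    T=np.array(c["T_tool_cam"]);W=Ro.from_rotvec(s["tcp_rot"]).as_matrix()
    p=T[:3,:3].T@(W.T@(X-s["tcp_pos"])-T[:3,3]);r=np.hypot(p[0],p[1]);a=np.arctan2(r,p[2])
    return K[:2,2]+K[0,0]*a*p[:2]/r
E
python3 - <<'E'
from h import *
b=cv2.imread("pics/t.png")
a=cv2.resize(b[140:240,300:430],None,fx=3,fy=3,interpolation=2);c=cv2.resize(b[140:240,130:260],None,fx=3,fy=3,interpolation=2)
cv2.imwrite("pics/tc.png",np.hstack([c,a]))
for n,u,v,z in [("outer",353,190,200),("inner",353,172,200),("stop",345,200,174)]: print(n,onz("top",u,v,z).round())
hsv=cv2.cvtColor(b,cv2.COLOR_BGR2HSV)
m=cv2.inRange(hsv,(0,0,30),(180,90,110))
for x0,x1 in((160,215),(318,360)):
    k=np.zeros_like(m);k[176:240,x0:x1]=m[176:240,x0:x1]
    cs=max(cv2.findContours(k,0,1)[0],key=cv2.contourArea)
    r=cv2.minAreaRect(cs);print(r);print([onz("top",*p,8)[:2].round().tolist() for p in cv2.boxPoints(r)])
print(ray("top",0,0)[0],ray("scene",0,0)[0])
E
```

```text
outer [ 512. -235.  200.]
inner [ 550. -238.  200.]
stop [ 496. -222.  174.]
((179.5, 204.5), (57.0, 39.0), 90.0)
[[602.0, 198.0], [599.0, 102.0], [458.0, 102.0], [460.0, 196.0]]
((339.5, 200.5), (49.0, 35.0), 90.0)
[[590.0, -203.0], [587.0, -289.0], [465.0, -280.0], [468.0, -195.0]]
[ 315.18328956  -30.22460008 1131.44739032] [304.47213037 362.24070168 889.44311021]
```

View pics/tc.png

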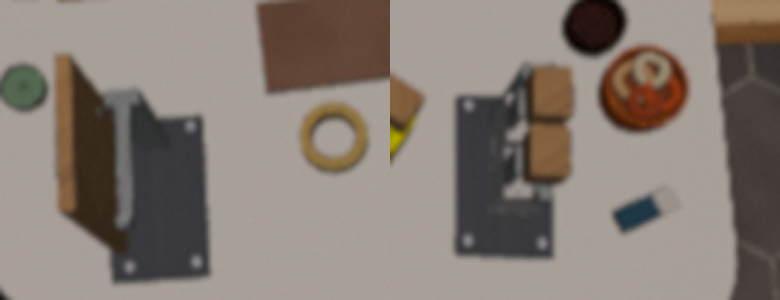

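The crop shows the board rail at left: board (60–130,60–250), bar end near (124,222). At right is the open rail, with the outer grip at (548,152) and the neighbour at (550,93).

Things that could be mistaken for the caddy in the top view:
- the outer caddy's grip (353,190)
- the neighbour's grip (353,172)
- the yellow look-alike (299,180)

I choose (353,190), the one next to the end stop at about (345,203).

```bash
python3 -m handwheel '[{"z":-0.04},{"z":-0.04},{"x":0.0282,"y":-0.0293,"z":-0.0035},{"x":0.0282,"y":-0.0293,"z":-0.0035},{"x":0.0282,"y":-0.0293,"z":-0.0035},{"x":0.0282,"y":-0.0293,"z":-0.0035},{"x":0.0282,"y":-0.0293,"z":-0.0035},{"x":0.0282,"y":-0.0293,"z":-0.0035},{"x":0.0282,"y":-0.0293,"z":-0.0035},{"x":0.0282,"y":-0.0293,"z":-0.0035},{"x":0.0282,"y":-0.0293,"z":-0.0035},{"x":0.0282,"y":-0.0293,"z":-0.0035},{"x":0.0282,"y":-0.0293,"z":-0.0035},{"x":0.0282,"y":-0.0293,"z":-0.0035},{"x":0.0282,"y":-0.0293,"z":-0.0035},{"twist":7.35},{"twist":7.35},{},{}]'
python3 - <<'E'
from h import *
s=observe();a=capture("wrist");cv2.imwrite("pics/w1.png",a)
import pickle;pickle.dump(s,open("w1.pkl","wb"))
print(s["tcp_pos"],s["tcp_rot"],s["q"])
print(proj("wrist",[512,-235,204],s),proj("wrist",[482,-240,174],s))
E
```

```text
[ 183.33127235 -701.01900592  228.86530281] [-3.11462261e+00 -4.00670130e-01  4.39677851e-04] [ 1.23829272  0.60002427 -0.0025402   1.60003895  0.0017804   0.94286572
 -0.07976999]
[ -38.7730795  -119.60551246] [-32.97313798 -95.34776481]invalid input at $[0]: expected keys x, y, z, twist
```

View pics/w1.png

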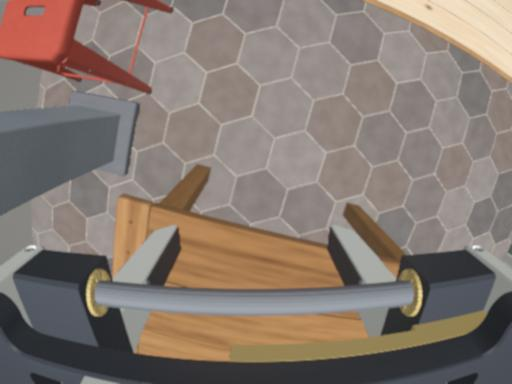

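The move was refused because every row needs all four keys. The picture only shows the floor, with the fingers at about (150,280) and (370,280).

```bash
python3 -m handwheel '[{"x":0,"y":0,"z":-0.04,"twist":0},{"x":0,"y":0,"z":-0.04,"twist":0},{"x":0.0282,"y":-0.0293,"z":-0.0035,"twist":0},{"x":0.0282,"y":-0.0293,"z":-0.0035,"twist":0},{"x":0.0282,"y":-0.0293,"z":-0.0035,"twist":0},{"x":0.0282,"y":-0.0293,"z":-0.0035,"twist":0},{"x":0.0282,"y":-0.0293,"z":-0.0035,"twist":0},{"x":0.0282,"y":-0.0293,"z":-0.0035,"twist":0},{"x":0.0282,"y":-0.0293,"z":-0.0035,"twist":0},{"x":0.0282,"y":-0.0293,"z":-0.0035,"twist":0},{"x":0.0282,"y":-0.0293,"z":-0.0035,"twist":0},{"x":0.0282,"y":-0.0293,"z":-0.0035,"twist":0},{"x":0.0282,"y":-0.0293,"z":-0.0035,"twist":0},{"x":0.0282,"y":-0.0293,"z":-0.0035,"twist":0},{"x":0.0282,"y":-0.0293,"z":-0.0035,"twist":0},{"x":0,"y":0,"z":0,"twist":7.35},{"x":0,"y":0,"z":0,"twist":7.35},{"x":0,"y":0,"z":0,"twist":0},{"x":0,"y":0,"z":0,"twist":0}]'
python3 - <<'E'
from h import *
s=observe();a=capture("wrist");cv2.imwrite("pics/w1.png",a)
import pickle;pickle.dump(s,open("w1.pkl","wb"))
print(s["tcp_pos"],s["tcp_rot"],s["q"])
print(proj("wrist",[512,-235,204],s),proj("wrist",[482,-240,174],s))
E
```

```text
clock: 2.05
tcp_pos: [441.6, -240.1, 355.0]
tcp_rot: [-3.142, -0.005, 0.0]
ft_force: [0.2, -0.0, -0.1]
gripper_width: 92.7
finger_force: 0.0
[ 441.60357374 -240.11263928  355.02451   ] [-3.14157697e+00 -4.55950130e-03  3.93426857e-04] [ 0.50326149  0.19938416 -0.14311801  1.93015969  0.03336328  1.01452264
 -1.22258037]
[248.54597666 115.30801556] [253.40950059 140.93184157]
```

View pics/w1.png

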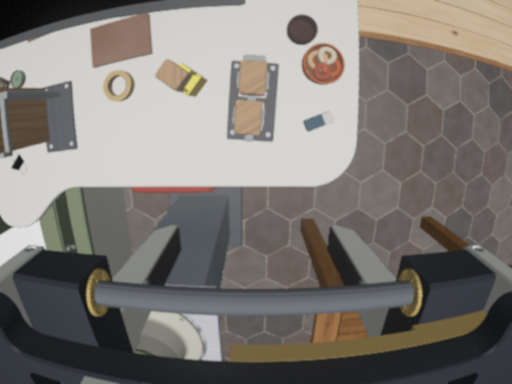

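The wrist view shows the outer grip at (249,118), the neighbour's grip at (253,77), the stand plate at (252,100), the end stop at about (249,137), yellow at (180,77) and the board stand at (40,122).

```bash
python3 - <<'E'
from h import *
import pickle
s=pickle.load(open("w1.pkl","rb"));a=cv2.imread("pics/w1.png")
x0,y0=215,45;c=cv2.resize(a[45:155,215:295],None,fx=5,fy=5,interpolation=cv2.INTER_CUBIC)
hsv=cv2.cvtColor(c,cv2.COLOR_BGR2HSV)
m=cv2.inRange(hsv,(5,90,60),(25,255,255));m=cv2.erode(m,np.ones((5,5)))
for k in cv2.findContours(m,0,2)[0]:
    if cv2.contourArea(k)<2000: continue
    (u,v),wh,an=cv2.minAreaRect(k);print(u,v,wh,an)
    B=cv2.boxPoints(cv2.minAreaRect(k));print([onz("wrist",(p[0]-2)/5+x0,(p[1]-2)/5+y0,204,s)[:2].round(1).tolist() for p in B],onz("wrist",(u-2)/5+x0,(v-2)/5+y0,204,s).round(1))
d=cv2.inRange(hsv,(0,0,30),(180,120,110));d[:60]=0
k=max(cv2.findContours(d,0,2)[0],key=cv2.contourArea);B=cv2.boxPoints(cv2.minAreaRect(k));print("plate",[onz("wrist",(p[0]-2)/5+x0,(p[1]-2)/5+y0,8,s)[:2].round(1).tolist() for p in B])
cv2.imwrite("pics/c1.png",c)
E
```

```text
plate [[551.0, -211.6], [551.0, -212.6], [547.9, -212.5], [547.9, -211.5]]
```

View pics/c1.png

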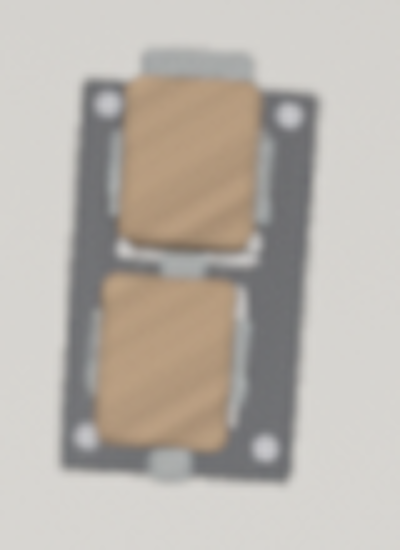

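The crop confirms two white caddies. The outer one spans (95–240,272–450) beside the end stop at (170,462), and the neighbour spans (122–262,75–247). The plate corners are at (85,78), (318,95), (290,482) and (62,468).

```bash
python3 - <<'E'
from h import *
import pickle
s=pickle.load(open("w1.pkl","rb"));c=cv2.imread("pics/c1.png")
f=lambda p,z:onz("wrist",(p[0]-2)/5+215,(p[1]-2)/5+45,z,s)[:2]
hsv=cv2.cvtColor(c,cv2.COLOR_BGR2HSV);m=cv2.inRange(hsv,(5,45,60),(25,255,255))
for k in cv2.findContours(m,0,2)[0]:
    if cv2.contourArea(k)<2000: continue
    P=np.array([f(p,204) for p in k[:,0]],np.float32);print("block",cv2.minAreaRect(P))
d=cv2.inRange(hsv,(0,0,60),(180,60,150));
k=max(cv2.findContours(d,0,2)[0],key=cv2.contourArea);P=np.array([f(p,8) for p in k[:,0]],np.float32);print("plate",cv2.minAreaRect(P))
C=[f(p,8) for p in((85,78),(318,95),(290,482),(62,468))]
print(np.round(C,1).tolist(),np.mean(C,0),"yaw",[np.arctan2(*(C[0]-C[3])[::-1]),np.arctan2(*(C[1]-C[2])[::-1])])
print("stop end z174",f((170,475),174),"stop ctr",f((170,463),174),"bracket far",f((197,50),160))
E
```

```text
block ((510.2676086425781, -233.91140747070312), (27.688989639282227, 36.028724670410156), 86.18697357177734)
block ((551.408935546875, -238.9085693359375), (27.934410095214844, 35.603553771972656), 87.07400512695312)
plate ((529.8696899414062, -259.1776428222656), (34.43937301635742, 132.25814819335938), 86.31851196289062)
[[600.4, -203.5], [594.8, -280.8], [462.9, -272.5], [467.7, -195.2]] [ 531.46227898 -238.00661321] yaw [np.float64(-0.0625486519050347), np.float64(-0.06294297776509683)]
stop end z174 [ 483.51999025 -234.55408699] stop ctr [ 486.26493246 -234.55610717] bracket far [ 582.88629848 -240.46791696]
```

```bash
python3 -m handwheel '[{"x":0,"y":0,"z":0,"twist":3.8},{"x":0.0341,"y":-0.0052,"z":0.01,"twist":0},{"x":0.0341,"y":-0.0053,"z":0.02,"twist":0},{"x":0,"y":0,"z":0.04,"twist":0},{"x":0,"y":0,"z":0.04,"twist":0},{"x":0,"y":0,"z":0.02,"twist":0},{"x":0,"y":0,"z":0.02,"twist":0},{"x":0,"y":0,"z":0.015,"twist":0},{"x":0,"y":0,"z":0.008,"twist":0},{"x":0,"y":0,"z":0,"twist":0},{"x":0,"y":0,"z":0,"twist":0}]' 1 25
python3 -m handwheel '[{"x":0,"y":0,"z":0,"twist":0},{"x":0,"y":0,"z":0,"twist":0},{"x":0,"y":0,"z":0,"twist":0},{"x":0,"y":0,"z":0,"twist":0},{"x":0,"y":0,"z":0,"twist":0},{"x":0,"y":0,"z":0,"twist":0},{"x":0,"y":0,"z":0,"twist":0},{"x":0,"y":0,"z":0,"twist":0}]' 0 25
```

```text
clock: 3.2
tcp_pos: [510.7, -234.5, 182.5]
tcp_rot: [3.14, -0.105, 0.001]
ft_force: [-0.3, 1.0, -0.1]
gripper_width: 92.8
finger_force: 0.0
clock: 4.0
tcp_pos: [510.4, -234.2, 182.1]
tcp_rot: [-3.14, 0.105, 0.0]
ft_force: [0.2, 0.1, 0.2]
gripper_width: 33.6
finger_force: 0.0
```

```bash
python3 -m handwheel '[{"x":0,"y":0,"z":0,"twist":0},{"x":0,"y":0,"z":0,"twist":0},{"x":0,"y":0,"z":0,"twist":0},{"x":0,"y":0,"z":0,"twist":0}]' 0 25
python3 -m handwheel '[{"x":0,"y":0,"z":-0.005,"twist":0},{"x":0,"y":0,"z":-0.005,"twist":0},{"x":0,"y":0,"z":-0.005,"twist":0},{"x":0,"y":0,"z":-0.005,"twist":0},{"x":0,"y":0,"z":0,"twist":0},{"x":0,"y":0,"z":0,"twist":0}]'
python3 - <<'E'
from h import *
s=observe();a=capture("wrist")
print(s["tcp_pos"],s["ft_force"],s["gripper_width"])
b=capture("scene");print(proj("scene",[510,-234,200]))
cv2.imwrite("pics/l1.png",np.vstack([cv2.resize(a[60:220,150:350],(600,300)),cv2.resize(b[80:190,240:350],(600,300),interpolation=2)]))
E
```

```text
clock: 4.4
tcp_pos: [510.5, -234.2, 182.1]
tcp_rot: [-3.14, 0.105, 0.0]
ft_force: [-0.3, 0.2, 0.4]
gripper_width: 28.1
finger_force: 25.0
clock: 5.0
tcp_pos: [510.5, -234.3, 202.3]
tcp_rot: [3.14, -0.105, 0.001]
ft_force: [0.9, -0.4, -1.6]
gripper_width: 27.5
finger_force: 25.0
[ 510.49219164 -234.28191818  202.29385353] [ 0.8578339  -0.40463749 -1.64241831] 27.508991116007863
[308.72742213 106.8866391 ]
```

View pics/l1.png

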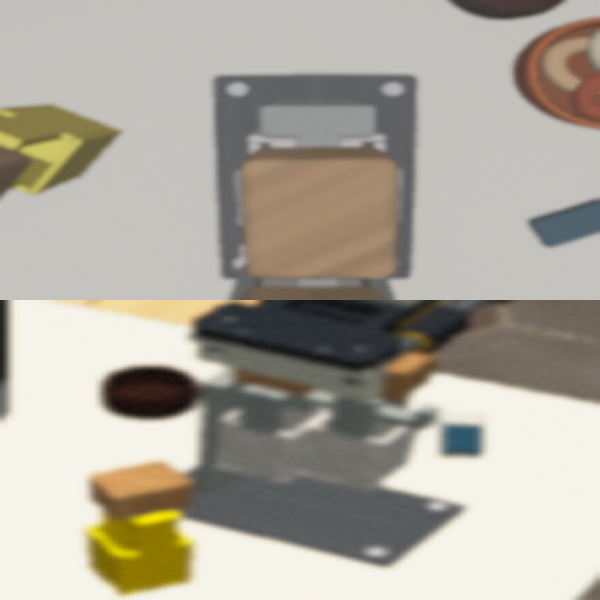

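The top half shows the lifted grip at (320,215) with the neighbour behind it. The bottom half shows the caddy raised over the rail, with the neighbour still hanging. Next I slide it off the free end.

```bash
python3 -m handwheel '[{"x":-0.008,"y":0,"z":0,"twist":0},{"x":-0.01,"y":0,"z":0,"twist":0},{"x":-0.01,"y":0,"z":0,"twist":0},{"x":-0.01,"y":0,"z":0,"twist":0},{"x":-0.01,"y":0,"z":0,"twist":0},{"x":-0.01,"y":0,"z":0,"twist":0},{"x":-0.01,"y":0,"z":0,"twist":0},{"x":-0.007,"y":0,"z":0,"twist":0},{"x":0,"y":0,"z":0,"twist":0},{"x":0,"y":0,"z":0,"twist":0}]'
python3 - <<'E'
from h import *
for u,v in((270,262),(241,186),(299,185)): print(onz("top",u,v,0).round())
s=observe();print(s["q"].round(2));W=Ro.from_rotvec(s["tcp_rot"]).as_matrix();print((W.T@(np.array([470,-40,202])-s["tcp_pos"])).round(1))
a=capture("wrist");cv2.imwrite("pics/w2.png",a)
hsv=cv2.cvtColor(a[30:160,200:300],cv2.COLOR_BGR2HSV);m=cv2.inRange(hsv,(5,45,60),(25,255,255))
for k in cv2.findContours(m,0,2)[0]:
    if cv2.contourArea(k)<300: continue
    P=np.array([onz("wrist",p[0]+200,p[1]+30,204,s)[:2] for p in k[:,0]],np.float32);print(cv2.minAreaRect(P))
E
```

```text
clock: 6.1
tcp_pos: [435.9, -229.3, 202.3]
tcp_rot: [3.14, -0.105, 0.001]
ft_force: [0.9, -0.4, -2.5]
gripper_width: 27.5
finger_force: 25.0
[384. -66.   0.]
[572.  -1.   0.]
[ 571. -145.    0.]
[ 0.48  0.37 -0.14  2.14  0.08  0.64 -1.36]
[  21.3 -191.2    0.2]
((543.4150390625, -238.30870056152344), (26.94610023498535, 24.296920776367188), 86.28524780273438)
```

```bash
python3 -m handwheel '[{"x":0,"y":-0.015,"z":0,"twist":0},{"x":0.003,"y":-0.03,"z":0,"twist":0},{"x":0.004,"y":-0.03,"z":0,"twist":0},{"x":0.004,"y":-0.03,"z":0,"twist":0},{"x":0.004,"y":-0.03,"z":0,"twist":0},{"x":0.004,"y":-0.03,"z":0,"twist":0},{"x":0.002,"y":-0.02,"z":0,"twist":0},{"x":0,"y":-0.006,"z":0,"twist":0},{"x":0,"y":0,"z":0.02,"twist":0},{"x":0,"y":0,"z":0.02,"twist":0},{"x":0,"y":0,"z":0.02,"twist":0},{"x":0,"y":0,"z":0.01,"twist":0},{"x":0,"y":0,"z":0.005,"twist":0},{"x":0,"y":0,"z":0,"twist":0},{"x":0,"y":0,"z":0,"twist":0}]'
python3 -m handwheel '[{"x":0,"y":0,"z":0.001,"twist":0},{"x":0,"y":0,"z":0.001,"twist":0},{"x":0,"y":0,"z":0.001,"twist":0},{"x":0,"y":0,"z":0,"twist":0}]'
python3 - <<'E'
from h import *
s=observe()
a=capture("scene");u,v=proj("scene",[470,-40,80]).astype(int);print(u,v)
b=capture("wrist")
cv2.imwrite("pics/d1.png",np.hstack([cv2.resize(a[v-60:v+60,u-60:u+60],(400,400),interpolation=2),cv2.resize(b[20:220,150:350],(400,400))]))
E
```

```text
clock: 7.65
tcp_pos: [469.8, -40.2, 127.6]
tcp_rot: [3.14, -0.106, 0.001]
ft_force: [-1.0, 0.3, -2.1]
gripper_width: 27.2
finger_force: 25.0
clock: 8.05
tcp_pos: [469.4, -40.0, 124.2]
tcp_rot: [3.14, -0.105, 0.0]
ft_force: [0.1, 0.8, -1.5]
gripper_width: 27.7
finger_force: 25.0
283 211
```

View pics/d1.png

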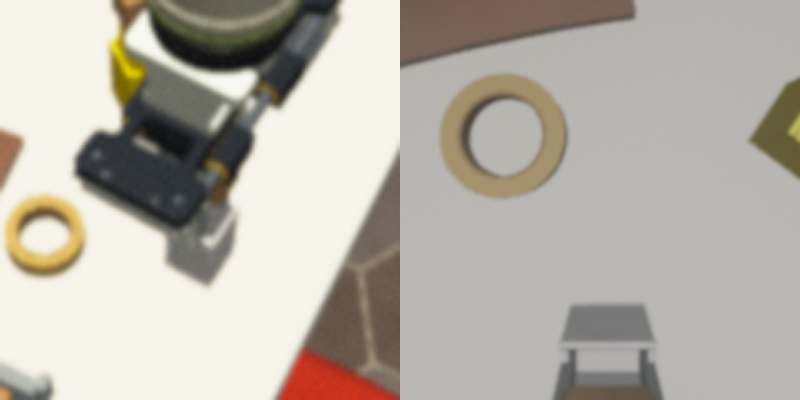

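The caddy is upright just above clear desk, with its cup at about (205,245) in the left half. I lower it to contact.

```bash
python3 -m handwheel '[{"x":0,"y":0,"z":0.001,"twist":0},{"x":0,"y":0,"z":0,"twist":0},{"x":0,"y":0,"z":0,"twist":0}]'
python3 -m handwheel '[{"x":0,"y":0,"z":0.001,"twist":0},{"x":0,"y":0,"z":0,"twist":0},{"x":0,"y":0,"z":0,"twist":0}]'
```

```text
clock: 8.45
tcp_pos: [469.7, -39.8, 124.0]
tcp_rot: [-3.14, 0.105, -0.002]
ft_force: [-2.4, 2.0, 12.3]
gripper_width: 28.0
finger_force: 25.0
clock: 8.75
tcp_pos: [470.3, -39.9, 123.8]
tcp_rot: [3.14, -0.105, 0.004]
ft_force: [-4.3, 1.2, 24.3]
gripper_width: 27.9
finger_force: 25.0
```

```bash
python3 -m handwheel '[{"x":0,"y":0,"z":-0.001,"twist":0},{"x":0,"y":0,"z":-0.0007,"twist":0},{"x":0,"y":0,"z":0,"twist":0}]'
python3 -m handwheel '[{"x":0,"y":0,"z":0,"twist":0},{"x":0,"y":0,"z":0,"twist":0},{"x":0,"y":0,"z":0,"twist":0},{"x":0,"y":0,"z":0,"twist":0},{"x":0,"y":0,"z":0,"twist":0},{"x":0,"y":0,"z":0,"twist":0},{"x":0,"y":0,"z":-0.02,"twist":0},{"x":0,"y":0,"z":-0.04,"twist":0},{"x":0,"y":0,"z":-0.04,"twist":0},{"x":0,"y":0,"z":-0.04,"twist":0},{"x":0,"y":0,"z":-0.04,"twist":0},{"x":0,"y":0,"z":-0.04,"twist":0},{"x":0,"y":0,"z":0,"twist":0},{"x":0,"y":0,"z":0,"twist":0}]' 0.85
python3 - <<'E'
from h import *
import pickle
s=observe();a=capture("wrist");cv2.imwrite("pics/w3.png",a);pickle.dump(s,open("w3.pkl","wb"))
print(s["q"].round(2))
print(proj("wrist",[470,-40,146],s),proj("wrist",[535,150,8],s))
cv2.imwrite("pics/w3v.png",cv2.resize(a[:270,:400],(800,540)))
E
```

```text
clock: 9.05
tcp_pos: [469.4, -40.1, 123.9]
tcp_rot: [3.14, -0.105, -0.0]
ft_force: [-1.1, 0.4, 5.3]
gripper_width: 27.5
finger_force: 25.0
clock: 10.45
tcp_pos: [469.4, -40.1, 344.3]
tcp_rot: [3.14, -0.106, 0.003]
ft_force: [-0.4, -0.9, -0.3]
gripper_width: 79.4
finger_force: 0.0
[ 0.12  0.17 -0.19  2.    0.04  0.97 -1.72]
[253.28649455 172.21585289] [140.78548493 126.68523255]
```

View pics/w3v.png

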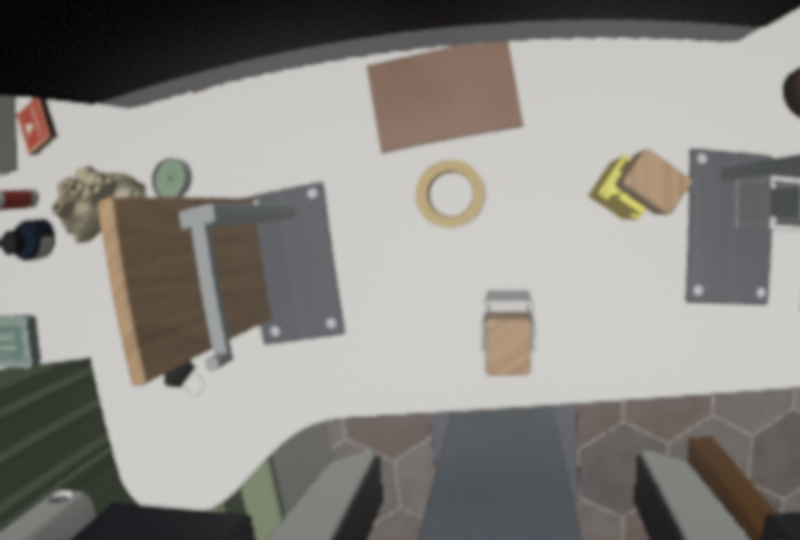

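The caddy stands upright on the desk with its grip at (508,345). The board stand's plate corners are at (322,183), (344,330) and (265,343), the bar runs (200,225)→(222,355), and the board is at (120,290). The open rail is at the right, with the neighbour at (790,195) and its bracket in view.

```bash
python3 - <<'E'
from h import *
import pickle
s=pickle.load(open("w3.pkl","rb"));a=cv2.imread("pics/w3.png")
hsv=cv2.cvtColor(a,cv2.COLOR_BGR2HSV);m=cv2.inRange(hsv,(5,45,60),(25,255,255))
k=m[150:195,235:272];c=max(cv2.findContours(k,0,2)[0],key=cv2.contourArea)
P=np.array([onz("wrist",p[0]+235,p[1]+150,146,s)[:2] for p in c[:,0]],np.float32);print("blk",cv2.minAreaRect(P))
f=lambda u,v,z:onz("wrist",u/2-.25,v/2-.25,z,s)[:2]
A,B,C=f(322,183,8),f(344,330,8),f(265,343,8)
print(A,B,C,"len",np.linalg.norm(A-B),np.linalg.norm(B-C),"yaw",np.arctan2(*(A-B)[::-1]),"ctr",(A+C)/2)
print("stop",f(218,361,174),"bar",f(200,225,160),"cam",ray("wrist",0,0,s)[0], Ro.from_rotvec(s["tcp_rot"]).as_matrix().round(3))
E
```

```text
blk ((470.6868896484375, -40.311180114746094), (25.847537994384766, 36.1904411315918), 86.10249328613281)
[590.9154124  107.33229392] [463.18567027 101.53967457] [458.13866767 178.00392064] len 127.86102402396737 76.63062809296972 yaw 0.045319539269690776 ctr [524.52704003 142.66810728]
stop [480.25976036 136.89113748] bar [564.53241662 143.74619659] cam [548.13061591 -45.58075078 499.61783181] [[ 0.998 -0.067  0.002]
 [-0.067 -0.998 -0.   ]
 [ 0.002  0.    -1.   ]]
```

```bash
python3 -m handwheel '[{"x":0.0076,"y":-0.0356,"z":0,"twist":-8},{"x":0.003,"y":-0.0356,"z":0,"twist":-8},{"x":-0.002,"y":-0.0356,"z":0,"twist":-8},{"x":0,"y":0,"z":0,"twist":-8.25},{"x":0,"y":0,"z":0,"twist":-8.25},{"x":0,"y":0,"z":0,"twist":-8.25},{"x":0,"y":0,"z":0,"twist":-8.25},{"x":0,"y":0,"z":0,"twist":-8.25},{"x":0,"y":0,"z":0,"twist":-8.25},{"x":0,"y":0,"z":0,"twist":-8.25},{"x":0,"y":0,"z":0,"twist":-8.25},{"x":0,"y":0,"z":0,"twist":0},{"x":0,"y":0,"z":0,"twist":0},{"x":0,"y":0,"z":0,"twist":0}]'
python3 - <<'E'
from h import *
import pickle
s=observe();a=capture("wrist");cv2.imwrite("pics/w4.png",a);pickle.dump(s,open("w4.pkl","wb"))
print(s["q"].round(2))
u,v=proj("wrist",[530,142,100],s).astype(int);print(u,v)
x0,y0=u-90,max(v-70,0);print(x0,y0)
cv2.imwrite("pics/w4v.png",cv2.resize(a[y0:y0+140,x0:x0+190],None,fx=4,fy=4,interpolation=cv2.INTER_CUBIC))
E
```

```text
clock: 11.9
tcp_pos: [470.1, 65.0, 343.2]
tcp_rot: [-2.298, -2.141, 0.001]
ft_force: [-0.4, 0.3, -0.5]
gripper_width: 79.2
finger_force: 0.0
[ 0.16  0.2  -0.49  1.98  0.11  0.99 -0.46]
295 105
205 35
```

View pics/w4v.png

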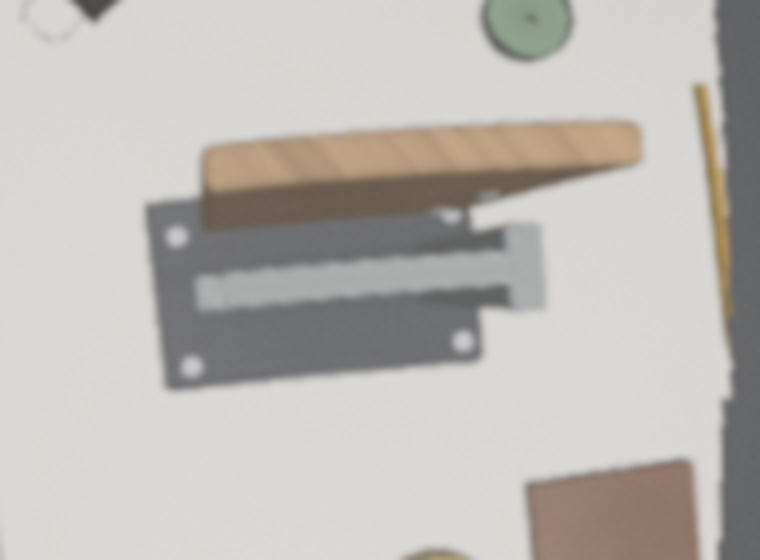

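The view shows the board rail. The stop is at (211,292), bar and bracket at (527,266), board's front top edge (204,190)→(640,163), and plate corners (150,205), (168,388) and (480,358).

```bash
python3 - <<'E'
from h import *
import pickle
s=pickle.load(open("w4.pkl","rb"))
f=lambda u,v,z:onz("wrist",(u-1.5)/4+205,(v-1.5)/4+35,z,s)[:2]
A,B,C=f(150,205,8),f(168,388,8),f(480,358,8)
yaw=lambda a,b:np.arctan2(*(b-a)[::-1])
print("plate",np.linalg.norm(A-B),np.linalg.norm(B-C),yaw(B,C),yaw(B,A)-np.pi/2,"ctr",(A+C)/2)
S,T=f(211,292,174),f(526,266,160)
print("stop",S,"post",T,np.linalg.norm(S-T),"(92)",yaw(S,T))
E,F=f(204,190,215),f(640,163,215);y=yaw(E,F);print("board",np.linalg.norm(E-F),y)
for nm,y in(("bar",yaw(S,T)),):
    R=np.array([[np.cos(y),-np.sin(y)],[np.sin(y),np.cos(y)]])
    print("ctr from stop",S-R@[-46,0],"post",T-R@[46,0],"board",(E+F)/2-R@[10,24])
print(np.array([proj("wrist",[*r,146],s) for r in [(470.7,-40.3)]]))
E
```

```text
plate 76.01025634491742 130.68024072077807 0.0409021851965515 0.022565007128157122 ctr [524.70560035 144.56573252]
stop [479.00440464 142.76521562] post [570.12064045 146.3543649 ] 91.18689829927837 (92) 0.03937053168816234
board 107.210490060892 0.039567836374160344
ctr from stop [524.96875835 144.57579225] post [524.15628674 144.54378827] board [523.18955214 145.05605521]
[[260.27373635 249.95601587]]
```

```bash
python3 -m handwheel '[{"x":-0.03,"y":0.0022,"z":0,"twist":0},{"x":-0.035,"y":0.0026,"z":0,"twist":0},{"x":-0.025,"y":0.0018,"z":0.01,"twist":0},{"x":-0.0149,"y":0.001,"z":0.02,"twist":0},{"x":0,"y":0,"z":0.04,"twist":0},{"x":0,"y":0,"z":0.04,"twist":0},{"x":0,"y":0,"z":0.03,"twist":0},{"x":0,"y":0,"z":0.03,"twist":0},{"x":0,"y":0,"z":0.025,"twist":0},{"x":0,"y":0,"z":0.015,"twist":0},{"x":0,"y":0,"z":0.006,"twist":0},{"x":0,"y":0,"z":0,"twist":0},{"x":0,"y":0,"z":0,"twist":0}]' 0.85
python3 -m handwheel '[{"x":0,"y":0,"z":0,"twist":0},{"x":0,"y":0,"z":0,"twist":0},{"x":0,"y":0,"z":0,"twist":0},{"x":0,"y":0,"z":0,"twist":0},{"x":0,"y":0,"z":0,"twist":0},{"x":0,"y":0,"z":0,"twist":0},{"x":0,"y":0,"z":0,"twist":0},{"x":0,"y":0,"z":0,"twist":0},{"x":0,"y":0,"z":0,"twist":0}]' 0 30
```

```text
clock: 13.25
tcp_pos: [471.2, -40.0, 128.3]
tcp_rot: [2.295, 2.145, 0.001]
ft_force: [0.0, -0.0, 0.7]
gripper_width: 78.7
finger_force: 0.0
clock: 14.15
tcp_pos: [470.8, -40.1, 127.8]
tcp_rot: [-2.295, -2.146, 0.0]
ft_force: [-1.1, -0.1, 1.0]
gripper_width: 36.0
finger_force: 29.9
```

```bash
python3 -m handwheel '[{"x":0,"y":0,"z":-0.005,"twist":0},{"x":0,"y":0,"z":-0.013,"twist":0},{"x":0,"y":0,"z":-0.02,"twist":0},{"x":0,"y":0,"z":-0.02,"twist":0},{"x":0,"y":0,"z":-0.02,"twist":0},{"x":0.0137,"y":-0.008,"z":0,"twist":0},{"x":0.03,"y":-0.009,"z":0,"twist":0},{"x":0.03,"y":-0.009,"z":0,"twist":0},{"x":0.03,"y":-0.009,"z":0,"twist":0},{"x":0.03,"y":-0.009,"z":0,"twist":0},{"x":0.03,"y":-0.009,"z":0,"twist":0},{"x":0.014,"y":0,"z":0,"twist":0},{"x":0,"y":0,"z":0,"twist":-6.1},{"x":0,"y":0,"z":0,"twist":0},{"x":0,"y":0,"z":0,"twist":0},{"x":0,"y":0,"z":0,"twist":0}]'
python3 - <<'E'
from h import *
import pickle
s=observe();a=capture("wrist");b=capture("scene")
W=Ro.from_rotvec(s["tcp_rot"]).as_matrix();print("yaw",np.arctan2(W[1,0],W[0,0]))
print("to (x=-95)",(W.T@(np.array([429.8,140.8,205.8])-s["tcp_pos"])).round(1),"to final",(W.T@(np.array([524.7,144.6,205.8])-s["tcp_pos"])).round(1))
u,v=proj("scene",[460,142,160]).astype(int)
cv2.imwrite("pics/a1.png",np.hstack([cv2.resize(b[v-60:v+60,u-60:u+60],(400,400),interpolation=2),cv2.resize(a[40:240,170:370],(400,400),interpolation=2)]))
E
```

```text
clock: 15.75
tcp_pos: [430.1, 140.0, 205.8]
tcp_rot: [2.181, 2.261, -0.001]
ft_force: [0.3, -0.9, -2.1]
gripper_width: 35.9
finger_force: 29.9
yaw 1.6068144492536611
to (x=-95) [ 0.8 -0.2 -0. ] to final [ 1.2 94.7 -0.1]
```

View pics/a1.png

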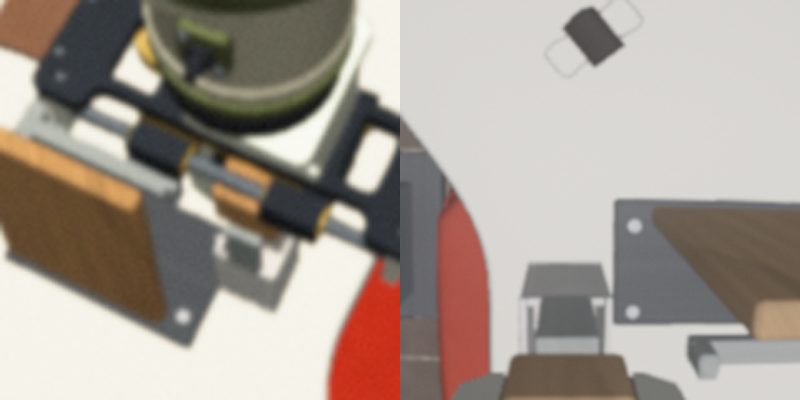

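The left half shows the caddy hanging in the gripper in front of the bar's end stop. The right half shows the stop at (705,360) with grip and bail square to the bar. I'll do one check of the stop's position from this closer view.

```bash
python3 - <<'E'
from h import *
s=observe()
for p in((705,352),(708,370)):print(onz("wrist",170+(p[0]-400)/2,40+p[1]/2,174,s)[:2].round(1))
print(proj("wrist",[478.7,142.8,174],s))
E
python3 -m handwheel '[{"x":0.0006,"y":0.01,"z":0,"twist":-0.2},{"x":0.0006,"y":0.01,"z":0,"twist":0},{"x":0,"y":0.01,"z":0,"twist":0},{"x":0,"y":0.005,"z":0,"twist":0},{"x":0,"y":0.005,"z":0,"twist":0},{"x":0,"y":0,"z":0,"twist":0},{"x":0,"y":0,"z":0,"twist":0}]'
```

```text
[476.6 148.8]
[478.4 142.1]
[324.48182807 224.08366019]
clock: 16.55
tcp_pos: [469.5, 143.6, 205.7]
tcp_rot: [-2.173, -2.268, 0.001]
ft_force: [-0.2, -0.3, -1.3]
gripper_width: 36.4
finger_force: 29.9
```

```bash
python3 -m handwheel '[{"x":-0.001,"y":0.008,"z":0,"twist":0},{"x":0,"y":0.01,"z":0,"twist":0},{"x":0,"y":0.01,"z":0,"twist":0},{"x":0,"y":0.01,"z":0,"twist":0},{"x":0,"y":0.01,"z":0,"twist":0},{"x":0,"y":0.007,"z":0,"twist":0},{"x":0,"y":0,"z":0,"twist":0},{"x":0,"y":0,"z":0,"twist":0}]'
python3 -m handwheel '[{"x":0,"y":0,"z":0.005,"twist":0},{"x":0,"y":0,"z":0.005,"twist":0},{"x":0,"y":0,"z":0.004,"twist":0},{"x":0,"y":0,"z":0.002,"twist":0},{"x":0,"y":0,"z":0,"twist":0},{"x":0,"y":0,"z":0,"twist":0},{"x":0,"y":0,"z":0,"twist":0}]'
```

```text
clock: 17.35
tcp_pos: [524.6, 144.9, 205.6]
tcp_rot: [-2.173, -2.268, 0.001]
ft_force: [0.6, 0.0, -2.0]
gripper_width: 35.8
finger_force: 29.9
clock: 18.05
tcp_pos: [524.9, 145.0, 189.9]
tcp_rot: [2.173, 2.269, 0.0]
ft_force: [-0.1, -1.1, -2.0]
gripper_width: 35.8
finger_force: 29.9
```

```bash
python3 -m handwheel '[{"x":0,"y":0,"z":0.001,"twist":0},{"x":0,"y":0,"z":0.001,"twist":0},{"x":0,"y":0,"z":0.001,"twist":0},{"x":0,"y":0,"z":0,"twist":0},{"x":0,"y":0,"z":0,"twist":0}]'
python3 -m handwheel '[{"x":0,"y":0,"z":0.001,"twist":0},{"x":0,"y":0,"z":0,"twist":0},{"x":0,"y":0,"z":0,"twist":0}]'
```

```text
clock: 18.55
tcp_pos: [524.8, 145.0, 186.7]
tcp_rot: [-2.173, -2.269, 0.0]
ft_force: [-0.8, 0.5, -1.9]
gripper_width: 36.4
finger_force: 29.9
clock: 18.85
tcp_pos: [524.8, 145.0, 185.8]
tcp_rot: [-2.173, -2.269, 0.0]
ft_force: [-0.2, -0.4, -2.4]
gripper_width: 36.2
finger_force: 29.9
```

```bash
python3 -m handwheel '[{"x":0,"y":0,"z":0.0005,"twist":0},{"x":0,"y":0,"z":0,"twist":0},{"x":0,"y":0,"z":0,"twist":0}]'
python3 -m handwheel '[{"x":0,"y":0,"z":0.0005,"twist":0},{"x":0,"y":0,"z":0,"twist":0},{"x":0,"y":0,"z":0,"twist":0}]'
```

```text
clock: 19.15
tcp_pos: [524.8, 145.0, 185.6]
tcp_rot: [2.173, 2.268, 0.0]
ft_force: [-1.5, -1.2, 3.7]
gripper_width: 35.7
finger_force: 29.9
clock: 19.45
tcp_pos: [524.8, 145.1, 185.6]
tcp_rot: [2.173, 2.268, 0.0]
ft_force: [-2.9, -1.3, 11.0]
gripper_width: 35.8
finger_force: 29.9
```

Contact is at hung height. I ease off, open only a little (52 mm) and withdraw straight up.

```bash
python3 -m handwheel '[{"x":0,"y":0,"z":-0.0006,"twist":0},{"x":0,"y":0,"z":0,"twist":0}]'
python3 -m handwheel '[{"x":0,"y":0,"z":0,"twist":0},{"x":0,"y":0,"z":0,"twist":0},{"x":0,"y":0,"z":0,"twist":0},{"x":0,"y":0,"z":0,"twist":0},{"x":0,"y":0,"z":0,"twist":0},{"x":0,"y":0,"z":0,"twist":0}]' 0.56
python3 -m handwheel '[{"x":0,"y":0,"z":-0.005,"twist":0},{"x":0,"y":0,"z":-0.01,"twist":0},{"x":0,"y":0,"z":-0.02,"twist":0},{"x":0,"y":0,"z":-0.03,"twist":0},{"x":0,"y":0,"z":-0.04,"twist":0},{"x":0,"y":0,"z":-0.04,"twist":0},{"x":-0.04,"y":-0.02,"z":0,"twist":0},{"x":-0.04,"y":-0.02,"z":0,"twist":0},{"x":0,"y":0,"z":0,"twist":0},{"x":0,"y":0,"z":0,"twist":0},{"x":0,"y":0,"z":0,"twist":0},{"x":0,"y":0,"z":0,"twist":0},{"x":0,"y":0,"z":0,"twist":0}]'
python3 - <<'E'
from h import *
s=observe();a=capture("wrist");b=capture("top");cv2.imwrite("pics/f.png",a)
u,v=proj("wrist",[524.7,144.6,180],s).astype(int);print(u,v)
hsv=cv2.cvtColor(a,cv2.COLOR_BGR2HSV);m=cv2.inRange(hsv,(5,45,60),(25,255,255))
for c in cv2.findContours(m,0,2)[0]:
    if cv2.contourArea(c)>300 and cv2.pointPolygonTest(c,(float(u),float(v)),True)>-15:
        P=np.array([onz("wrist",*p,204,s)[:2] for p in c[:,0].astype(float)],np.float32);print(cv2.minAreaRect(P))
g=lambda i,x,y,w:cv2.resize(i[max(y-w,0):y+w,max(x-w,0):x+w],(400,400),interpolation=2)
cv2.imwrite("pics/fv.png",np.hstack([g(a,u,v,60),g(b,352,185,40)]))
E
```

```text
clock: 19.65
tcp_pos: [524.8, 145.0, 185.6]
tcp_rot: [2.173, 2.268, 0.0]
ft_force: [-2.5, 0.6, 5.1]
gripper_width: 36.0
finger_force: 29.9
clock: 20.25
tcp_pos: [524.8, 145.0, 185.3]
tcp_rot: [-2.173, -2.268, 0.0]
ft_force: [-0.1, -0.2, -0.3]
gripper_width: 52.0
finger_force: 0.0
clock: 21.55
tcp_pos: [488.5, 64.4, 330.3]
tcp_rot: [-2.171, -2.27, -0.0]
ft_force: [-0.1, -0.0, 0.2]
gripper_width: 52.4
finger_force: 0.0
293 107
((535.4512329101562, 156.18899536132812), (111.50482177734375, 50.190940856933594), 2.3479321002960205)
```

View pics/fv.png

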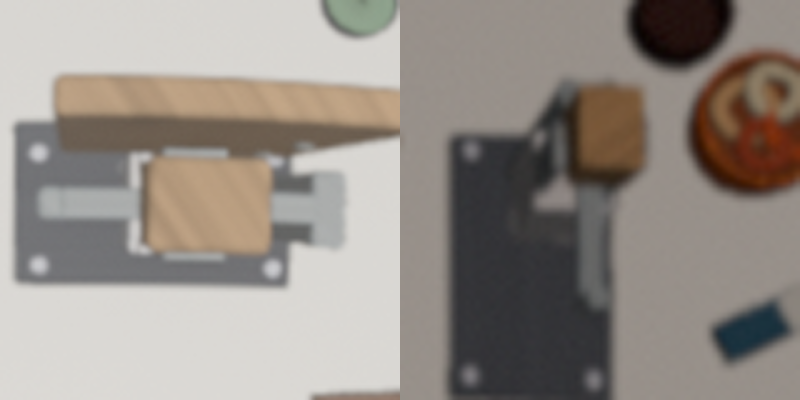

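The caddy hangs square on the board rail, with its grip at (210,205) between the stop (48,203) and the bracket (328,210), clear of the board. The neighbour still hangs on the open rail at (610,135).

```bash
python3 -c "from station import *; print(job_done())"
```

```text
the job is handed in; nothing more can be done
None
```

The outer caddy now hangs level on the board rail between its end stop and bracket, the neighbour still hangs on the open rail, and I handed the job in at about 22 s; no verdict came back.

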